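# Refit the locating pin of the sieve rest

## Task

Take the steel locating pin with the red head out of the grey rack and fit it in the empty brass bush of the blue sieve rest: feel for the hole with the foot of the pin, gently, then press the pin straight in against its stiff dust plug until its collar sits fully home on the brass face. Let go and leave it upright. Never push the pin against the bush with more than about 30 N, and leave the yellow-headed pin in the rack and the sample jar and the tin where they stand.

Things in the scene. Friction and masses are not known exactly. Their poses are not given: they have to be found in the camera images.
- pin_centre (a point): Locating pin to be fitted, 78 mm long, 80 to 170 g, upright in the rack, z up. Point on its axis half-way up, 39 mm above the foot. From the foot: plain shank 14 mm across, 30 mm long, flat end, no chamfer; collar 24 mm across, 6 mm thick; red head 20 mm across, 42 mm long, its middle 18 mm above this point. Grasp the head. The collar rests on the rack; the shank has 3 mm play all round in its slot.
- station (a point): Middle of the empty station of the sieve rest, at the height of the brass face, z up. The face is rigid, level, 44 mm above the bench, 40 mm across, in a steel ring 2 mm proud. The bush is eccentric, set to an unknown angle: its hole lies 3 to 4 mm from this point in an unknown direction. Hole 15.5 mm across, sharp edge, blind. A plug 4 mm down resists with 7 N, slides as pushed, stays down; room for all of the shank.
- spare_centre (a point): Yellow-headed pin in the other slot of the rack, 80 mm from the red one; same outside as the red one, but its shank is 18 mm across, too thick for the bush. Point on its axis half-way up, 39 mm above its foot. Leave it.
- fitted_pin: Other station of the sieve rest, 110 mm from the empty one, its black-headed pin fixed in place. Origin in the middle of the station at the height of the brass face; the pin stands 48 mm above it.
- bush: Empty station of the sieve rest with its brass bush, ring and plug; fixed; same origin as the point in its middle.
- locating_pin: The red-headed pin; origin at the centre of its foot, z up along its axis.
- jar: Screw-cap sample jar, 49 mm across, 60 mm high; origin at the centre of its underside.
- tin: White lidded moisture tin, 62 mm across, 34 mm high; origin at the centre of its underside.

How it is judged:
By the outcome, as a careful person would: the job done as asked, in the order asked, and still so for the second after the job is handed in, with the robot touching nothing.
It also fails if it takes over 72 s, if anything falls off the work surface, if the arm or the gripper's body presses on something with over 40 N, if the wrist force passes 120 N, or if a joint passes its speed limit or range.

## Robot

A 6-joint arm with a two-finger parallel gripper is mounted at the origin on a cart in front of the work surface, level with it; the furniture and walls round the work are solid. World frame = base frame: x ahead of the robot, y to its left, z up, the work surface at z = 0. Lengths are in mm, angles in rad, forces in N, time in s.
With the tool pointing down it reaches from about 275 to 1000 mm from the base axis. Payload 8.4 kg.
Tool frame: the origin (TCP) lies at the very end of the fingers, on their centre line; the grasp point (between the pads) lies 19 mm behind it; z points along the fingers, y is the direction in which the jaws open and shut (so a half turn about z gives the same grasp; the last joint's range is limited). The gripper opens to 85 mm and grips with 20 to 120 N. Pads are 22 mm wide; open, the fingers measure 114 mm over their backs; the gripper's body (76 mm by 85 mm) begins 54 mm behind the grasp point. The pads swing forward as they close: fully open they stand 13 mm farther back than shut.
Start: joints at [1.161, 0.353, 1.633, -0, 1.155, -0.002], TCP at [247.868, 573.75, 231.281] pointing down, gripper open.
Joint ranges: [-2.63, 2.63], [-0.92, 2.1], [0.06, 2.66], [-1.3, 4.44], [0, 2.69], [-3.02, 3.02]. Speed limits (rad/s): [2.22, 2.22, 2.79, 3.14, 3.14, 3.14].

## Interface

Orientations are given as [roll, pitch, yaw] about the fixed x, y, z axes, in that order (R = Rz(yaw) Ry(pitch) Rx(roll)).
In Python, from rig import sense, grab_frame, get_calibration, sign_off, boxes_of, trace gives the robot as it stands.
- The arm moves only by the tool servo_tool, never from a script. Its argument "rows" is a list of rows, each a list of 3 entries, a list of its own where there are three numbers: the finger opening in mm, from 0 to 85.4, then the shift along the tool's x, y, z in mm, then the turn, a rotation vector about the tool's x, y, z in degrees. A call has 1 to 8 rows; each row shifts and turns the commanded pose from where the row before left it, along the tool's axes as they then stand; what a row does not reach is not made up. A row lasts 1/8 s, in which the tool goes at most 62.5 mm and 10.7 degrees, less where a joint would pass 70% of its speed; a pose out of reach is approached as far as the arm can. A call is refused whole if a number of a shift passes 62.5 or a number of a turn 10.7, either way. A call with a gripper value outside its range is refused whole. The fingers move at their own pace and stop on an object; "force" is the grip in N (left out, the last holds). Time passes only in rows, so rows that do not move let the fingers close. It gives the time, the measured TCP pose, the force and the opening at its end, in the units of the state.
- sense(): the state, without advancing time (a new reading comes with each control period).
- grab_frame(name): name is "scene" or "top" or "wrist"; returns the picture (400x640x3 uint8, blue, green, red); there is no depth.
- get_calibration(name): a dict with "intrinsics" (3x3 intrinsics, pixels), "world_to_cam" (4x4, takes a point from world to camera coordinates). Camera axes: x right, y down, z forward; pixel columns grow to the right and rows downward; lengths in mm; the calibration is good to about 2 mm. The wrist camera is an equidistant fisheye: a pixel r from the principal point sees the ray r / f radians off the axis. A picture is of the moment at which its call begins: read the wrist's pose just before it. get_calibration takes no time and is no camera call; for the wrist camera it gives the pose at the moment of the call.
- sign_off(): hands the job in, once; it reports no verdict.
Trained networks look in the newest picture that a camera, given by its name, has taken for a name from the list of things; names that differ only in an ending like _2 or _b are one class to them, and where a whole thing is asked for, a point or a joint stands for the part that bears it (a point fixed in the world has none). Each returns a list of dicts, best first, with "conf" (0 to 1); they miss things now and then, are a little off and sometimes report something else, mostly with a low value. They report only what shows in the picture. A call takes as long as a camera call.
- boxes_of(camera, thing): "centre" ([x, y, z] in mm, in the coordinates of the camera as it stood for that picture, good to about 4 mm: the middle of the surface that is visible of it).
- trace(camera, thing): "mask" (400x640 bool, what is visible of it).
The state is a dict: "clock": time; "qpos": joint angles; "qvel": joint speeds; "joint_efforts": joint torques, N m; "eef_pos": TCP position; "tcp_rot": TCP orientation; "contact_force": force on the tool from outside, world axes, zero at the start; "wrist_torque": the same for the moment, N m; "opening": opening from 0.0 (shut) to 1.0 (fully open).
Only numpy, scipy, OpenCV 4.12 (cv2) and the standard library are available. Lean on these libraries where they do the work, as an engineer would, in place of code of your own. Each camera call takes 0.05 s, during which the arm holds its last target. There are 200 camera calls.

## Working session

There is one attempt and no reset: what is moved stays moved. The work goes in short steps, Python scripts to look and compute and a tool call to move; the robot and the scene stay as the last step left them, time stands still between calls to the robot, and variables do not carry over. Pictures are saved under pics/ and viewed, about 8 in all and at most 12, crops included, and the job is handed in when it is done.

Besides the shell and the picture viewer there is one more tool, called after "Request:" as name(argument=value, ...), one argument or row to a line, values as JSON. servo_tool: Moves the arm, as the interface text tells. Its arguments: {"type":"object","properties":{"rows":{"type":"array","items":{"type":"array"}},"force":{"type":"number"}},"required":["rows"]}

```bash
mkdir -p pics
cat > h.py <<'E'
import numpy as np, cv2
from rig import *
def w(cam,p,c):
    return (np.linalg.inv(c["world_to_cam"])@np.r_[p,1])[:3]
E
python3 - <<'E'
from h import *
s=sense();print(s)
ims=[]
for n in ["scene","top","wrist"]:
    c={k:np.array(v) for k,v in get_calibration(n).items()}
    im=grab_frame(n); cv2.imwrite(f"pics/{n}0.png",im); ims.append(im)
    print(n,c["intrinsics"].tolist(),np.linalg.inv(c["world_to_cam"]).round(3).tolist())
    for t in ["locating_pin","spare_centre","bush","fitted_pin","jar","tin"]:
        for b in boxes_of(n,t)[:2]: print(t,round(b["conf"],2),w(n,b["centre"],c).round(0))
cv2.imwrite("pics/a.png",cv2.resize(np.vstack([np.hstack(ims[:2]),np.hstack([ims[2],0*ims[2]])]),(800,500),interpolation=cv2.INTER_AREA))
print(sense()["clock"])
E
```

```text
{'clock': 0.0, 'qpos': array([ 1.16061999e+00,  3.53659597e-01,  1.63411057e+00, -1.73588324e-05,
        1.15518810e+00, -2.39274584e-03]), 'qvel': array([-2.00454977e-03, -1.29923744e-03,  1.40243995e-03, -5.86106679e-04,
       -6.60599504e-04, -4.37746505e-05]), 'joint_efforts': array([-6.28478074e-05, -6.05240965e+01, -3.42067087e+01,  1.47045812e-04,
        9.36606608e-03, -1.86209815e-05]), 'eef_pos': array([247.67765204, 573.33017886, 230.56460579]), 'tcp_rot': array([-3.14022700e+00,  1.26038924e-05,  2.73381609e+00]), 'contact_force': array([0.20057741, 0.70271058, 0.96078803]), 'wrist_torque': array([ 0.05762521, -0.01303658, -0.0038139 ]), 'opening': 1.002149644497118}
scene [[441.0091778278105, 0.0, 322.1152579015435], [0.0, 441.0091778278105, 201.01518862566732], [0.0, 0.0, 1.0]] [[-0.566, -0.515, 0.643, 9.107], [-0.824, 0.354, -0.442, 94.838], [0.0, -0.781, -0.625, 598.727], [0.0, 0.0, 0.0, 1.0]]
locating_pin 0.74 [ 381. -303.   62.]
locating_pin 0.55 [ 524. -240.   44.]
spare_centre 0.62 [ 394. -225.   62.]
bush 0.59 [ 523. -242.   41.]
fitted_pin 0.79 [ 536. -346.   43.]
jar 0.58 [ 691. -211.   42.]
tin 0.55 [ 699. -327.   31.]
top [[374.3981723352941, 0.0, 318.79169041400036], [0.0, 374.3981723352941, 196.94612444741244], [0.0, 0.0, 1.0]] [[0.021, -0.994, 0.106, 475.425], [-1.0, -0.023, -0.018, -272.544], [0.02, -0.105, -0.994, 909.408], [0.0, 0.0, 0.0, 1.0]]
locating_pin 0.41 [ 390. -305.   86.]
locating_pin 0.23 [ 527. -243.   46.]
spare_centre 0.67 [ 405. -229.   83.]
bush 0.67 [ 528. -241.   47.]
fitted_pin 0.65 [ 544. -349.   45.]
jar 0.91 [ 702. -223.   65.]
tin 0.8 [ 710. -334.   34.]
wrist [[309.70691628693146, 0.0, 318.3980672461442], [0.0, 309.70691628693146, 200.15514698093122], [0.0, 0.0, 1.0]] [[0.397, 0.875, 0.276, 176.902], [0.918, -0.378, -0.119, 603.136], [0.0, 0.301, -0.954, 373.972], [0.0, 0.0, 0.0, 1.0]]
1.05
```

View pics/a.png

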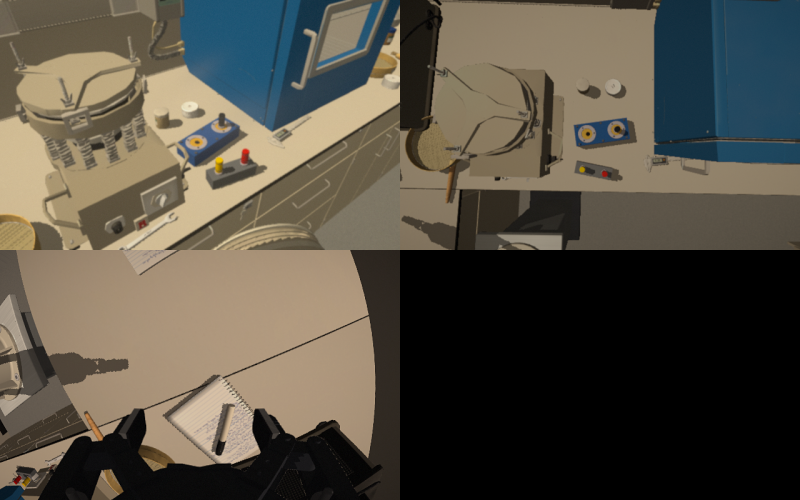

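The scene view shows the rack (red pin right, yellow left) in front of the blue rest, with the sieve shaker to the left and the oven behind to the right. The start pose is on the other side of the shaker, so I need its extents before travelling.

Run:
```python
from h import *
a=cv2.imread("pics/scene0.png")[0:390,0:420]; b=cv2.imread("pics/top0.png")[80:310,30:420]
a=cv2.resize(a,(400,371)); cv2.imwrite("pics/b.png",np.vstack([np.hstack([a,np.zeros((371,390,3),np.uint8)])[:,:790],0*np.zeros((1,790,3),np.uint8)]))
o=np.zeros((400,800,3),np.uint8);o[:371,:400]=a;o[:230,405:795]=b
cv2.imwrite("pics/b.png",o)
```

```text
(no output)
```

View pics/b.png

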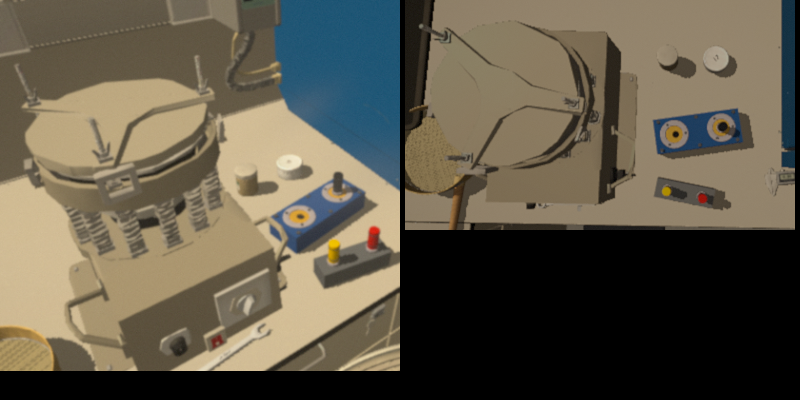

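The shaker is a box with a drum and clamp rods. I triangulate its right rod (scene crop 198,58; top crop 577,105), its near rod, the box corner and the handle.

```bash
cat >> h.py <<'E'
def cal(n): return {k:np.array(v) for k,v in get_calibration(n).items()}
def ray(n,px,c=None):
    c=c or cal(n); K=c["intrinsics"]; T=np.linalg.inv(c["world_to_cam"])
    d=np.array([(px[0]-K[0,2])/K[0,0],(px[1]-K[1,2])/K[1,1]])
    if n=="wrist":
        r=np.hypot(*d); d=np.r_[d/max(r,1e-9)*np.sin(r),np.cos(r)]
    else: d=np.r_[d,1]
    d=T[:3,:3]@d; return T[:3,3],d/np.linalg.norm(d)
def tri(rays):
    A=0;b=0
    for o,d in rays:
        M=np.eye(3)-np.outer(d,d);A=A+M;b=b+M@o
    p=np.linalg.solve(A,b); return p,[np.linalg.norm((np.eye(3)-np.outer(d,d))@(p-o)) for o,d in rays]
def onz(r,z): o,d=r; return o+d*(z-o[2])/d[2]
E
python3 - <<'E'
from h import *
for n,s,t in [("rod",(208,61),(202,185)),("near rod",(98,128),(80,237)),("corner",(288,253),(228,282)),("handle",(299,257),(253,260)),("backcorner",(0,0),(235,115))]:
    p,e=tri([ray("scene",s),ray("top",t)]);print(n,p.round(),np.round(e,1), onz(ray("top",t),150).round())
for t in["pin_centre","spare_centre","fitted_pin","bush"]:
    r=[];
    for n in("scene","top"):
        grab_frame(n); L=trace(n,t)
        for m in L[:2]:
            ys,xs=np.nonzero(m["mask"]);print(t,n,round(m["conf"],2),xs.mean().round(1),ys.mean().round(1),len(xs),xs.min(),xs.max(),ys.min(),ys.max())
E
```

```text
rod [ 549. -108.  381.] [9.2 9.2] [575. -48. 150.]
near rod [469.  56. 373.] [2.6 2.6] [465. 188. 150.]
corner [ 386. -111.  166.] [2.8 2.8] [ 382. -110.  150.]
handle [ 424. -149.  103.] [1.6 1.6] [ 426. -157.  150.]
backcorner [647. -35. 435.] [132.4 132.4] [ 723. -108.  150.]
pin_centre scene 0.59 391.7 252.6 290 385 397 239 266
pin_centre scene 0.29 350.4 266.4 355 343 357 252 280
pin_centre top 0.5 326.5 276.4 104 321 331 271 282
spare_centre scene 0.88 350.3 265.9 339 343 357 252 280
spare_centre scene 0.52 314.3 228.0 616 298 331 217 239
spare_centre top 0.56 291.6 269.4 74 288 296 264 274
fitted_pin scene 0.88 353.9 199.7 621 338 369 181 212
fitted_pin top 0.63 345.3 206.6 628 331 359 193 220
bush top 0.61 298.4 213.5 680 285 312 199 228
```

Request:
servo_tool(
  rows=[
    [50,[0,-10,-55],[0,0,0]],
    [50,[0,-30,-50],[0,0,0]],
    [50,[0,-50,-35],[0,0,0]],
    [50,[0,-50,-30],[0,0,0]],
    [50,[0,-50,0],[0,0,0]],
    [50,[0,-50,0],[0,0,0]],
    [50,[0,-50,0],[0,0,0]],
    [50,[0,0,0],[0,0,0]],
  ],
)

```text
clock: 2.85
eef_pos: [131.9, 305.2, 401.8]
tcp_rot: [3.14, 0.0, 2.734]
contact_force: [-0.2, 0.9, -0.1]
opening: 0.588
```

Request:
servo_tool(
  rows=[
    [50,[-60,-5.4,0],[0,0,10.4]],
    [50,[-60,-5.4,0],[0,0,10.4]],
    [50,[-60,-5.4,0],[0,0,10.4]],
    [50,[-60,-5.4,0],[0,0,10.4]],
    [50,[-60,-5.4,0],[0,0,10.4]],
    [50,[-60,-5.4,0],[0,0,10.4]],
    [50,[-60,-5.4,0],[0,0,10.4]],
    [50,[-60,-5.4,0],[0,0,10.4]],
  ],
)

```text
clock: 3.85
eef_pos: [320.6, -94.4, 401.5]
tcp_rot: [3.141, -0.0, 1.276]
contact_force: [1.1, -0.7, -0.2]
opening: 0.586
```

Request:
servo_tool(
  rows=[
    [50,[-45,31,0],[0,0,0]],
    [50,[-45,31,0],[0,0,0]],
    [50,[-45,31,10],[0,0,0]],
    [50,[-45,31,40],[0,0,0]],
    [50,[0,0,50],[0,0,0]],
    [50,[0,0,50],[0,0,0]],
    [50,[0,0,50],[0,0,-7]],
    [50,[0,0,0],[0,0,0]],
  ],
)

```text
clock: 4.85
eef_pos: [384.7, -294.8, 201.3]
tcp_rot: [-3.135, -0.003, 1.403]
contact_force: [-0.1, -0.2, 0.6]
opening: 0.589
```

```bash
cat > look.py <<'E'
from h import *
import sys
s=sense(); c=cal("wrist"); im=grab_frame("wrist"); f=f"pics/{sys.argv[1]}.png"; cv2.imwrite(f,im); np.savez(f"pics/{sys.argv[1]}.npz",**c)
print(s["clock"],s["eef_pos"].round(1),s["tcp_rot"].round(3),s["contact_force"].round(1),s["opening"])
for t in sys.argv[2:]:
    for b in boxes_of("wrist",t)[:2]: print(t,"box",round(b["conf"],2),w("wrist",b["centre"],c).round(0))
    for m in trace("wrist",t)[:2]:
        ys,xs=np.nonzero(m["mask"]); px=(xs.mean(),ys.mean()); print(t,round(m["conf"],2),np.round(px,1),len(xs),xs.min(),xs.max(),ys.min(),ys.max(),"z44",onz(ray("wrist",px,c),44).round(1))
E
python3 look.py w1 pin_centre spare_centre fitted_pin bush
```

```text
4.85 [ 384.7 -294.8  201.3] [-3.135e+00 -3.000e-03  1.403e+00] [-0.1 -0.2  0.6] 0.5892037546212263
pin_centre box 0.66 [ 382. -306.   81.]
pin_centre 0.72 [322.7 202.1] 700 312 334 185 220 z44 [ 384.4 -315.4   44. ]
pin_centre 0.26 [323.8 117.8] 497 312 336 106 130 z44 [ 399.3 -231.9   44. ]
spare_centre box 0.98 [ 398. -231.   88.]
spare_centre 0.62 [323.9 117.3] 502 312 336 105 130 z44 [ 399.5 -231.5   44. ]
fitted_pin box 0.59 [ 539. -351.   50.]
fitted_pin 0.93 [470.  211.4] 2388 443 498 183 237 z44 [ 545.  -353.4   44. ]
fitted_pin 0.2 [448.1 112.9] 2754 421 476 82 144 z44 [ 525.2 -243.1   44. ]
bush 0.59 [448.1 113.2] 2904 419 477 82 145 z44 [ 525.2 -243.5   44. ]
```

View pics/w1.png

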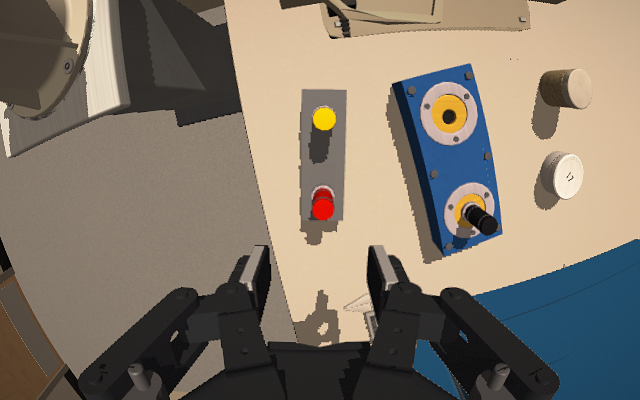

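The red head top is at about (322,209), directly ahead of the fingers, and the yellow one is at (324,118). The hole at (449,117) is slightly below and right of the ring centre at (448,113). I go lower for a second view.

Request:
servo_tool(
  rows=[
    [50,[-10,0,30],[0,0,0]],
    [50,[0,0,20],[0,0,0]],
    [50,[0,0,0],[0,0,0]],
  ],
)

```text
clock: 5.68
eef_pos: [383.9, -305.4, 153.6]
tcp_rot: [-3.14, -0.001, 1.403]
contact_force: [-0.7, 0.9, 0.1]
opening: 0.586
```

```bash
python3 look.py w2 pin_centre bush fitted_pin
cat > q.py <<'E'
from h import *
o=[]
R={"red":[],"yel":[],"hole":[]}
for n,hb,yb in [("w1",(421,476,82,144),(300,350,100,135)),("w2",None,None)]:
    im=cv2.imread(f"pics/{n}.png"); c=dict(np.load(f"pics/{n}.npz")); hsv=cv2.cvtColor(im,cv2.COLOR_BGR2HSV).astype(int)
    h,s,v=hsv[...,0],hsv[...,1],hsv[...,2]
    for k,m in (("red",((h<8)|(h>172))&(s>200)&(v>200)),("yel",(h>20)&(h<32)&(s>220)&(v>190))):
        N,l,st,ce=cv2.connectedComponentsWithStats(m.astype(np.uint8)); i=1+np.argmax(st[1:,4]); print(n,k,st[i],ce[i].round(1)); R[k].append(ray("wrist",ce[i],c))
for k in("red","yel"):
    p,e=tri(R[k]);print(k,p.round(1),np.round(e,1))
    print([onz(r,z).round(1)[:2].tolist() for r in R[k] for z in(95,105,115)])
E
python3 q.py
```

```text
5.675 [ 383.9 -305.4  153.6] [-3.140e+00 -1.000e-03  1.403e+00] [-0.7  0.9  0.1] 0.5863624945453761
pin_centre box 0.74 [ 385. -307.   81.]
pin_centre 0.74 [321.2 207.3] 982 308 334 186 228 z44 [ 384.2 -315.7   44. ]
bush box 0.7 [ 525. -245.   48.]
bush 0.6 [467.3 103.4] 3720 435 499 66 140 z44 [ 524.6 -243.8   44. ]
fitted_pin box 0.68 [ 538. -350.   50.]
fitted_pin 0.83 [491.1 216.6] 3108 460 524 182 246 z44 [ 545.8 -353.4   44. ]
w1 red [313 199  21  21 332] [322.7 209.1]
w1 yel [313 108  23  22 403] [323.9 118.6]
w2 red [309 205  26  25 495] [321.4 216.6]
w2 yel [309  92  28  28 613] [322.8 105.8]
red [ 385.3 -308.2   87. ] [0. 0.]
[[385.7, -305.5], [386.1, -302.1], [386.6, -298.7], [385.7, -305.2], [386.2, -301.6], [386.7, -297.9]]
yel [ 399.1 -231.2   83.4] [0. 0.]
[[399.1, -230.7], [399.0, -230.3], [399.0, -229.9], [399.0, -231.2], [398.8, -231.2], [398.7, -231.1]]
```

View pics/w2.png

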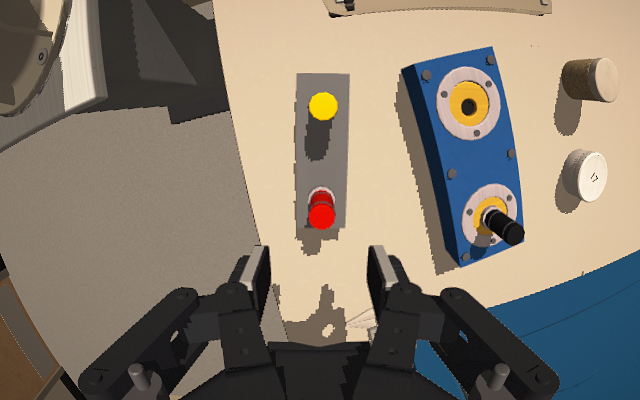

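Request:
servo_tool(
  rows=[
    [50,[-3.5,1.9,20],[0,0,0]],
    [50,[0,0,30],[0,0,0]],
    [50,[0,0,30],[0,0,0]],
    [50,[0,0,25],[0,0,0]],
    [50,[0,0,0],[0,0,0]],
  ],
)

```text
clock: 6.65
eef_pos: [385.0, -308.9, 48.3]
tcp_rot: [-3.139, -0.001, 1.404]
contact_force: [0.1, 0.5, 0.8]
opening: 0.584
```

```bash
python3 look.py w3 pin_centre
```

```text
6.65 [ 385.  -308.9   48.3] [-3.139e+00 -1.000e-03  1.404e+00] [0.1 0.5 0.8] 0.5836327925322768
pin_centre box 0.58 [ 384. -303.   78.]
pin_centre 0.8 [319.  273.5] 3277 296 342 231 315 z44 [ 383.  -321.5   44. ]
```

View pics/w3.png

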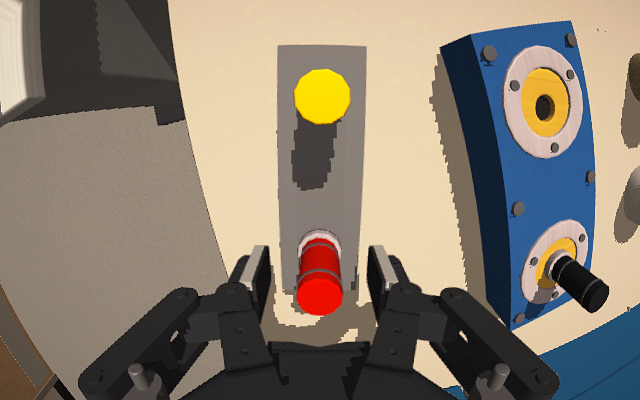

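The red head now sits between the pads, with its top at about (319,295). I refine its position from the three heights before closing.

```bash
sed -i 's/("w2",None,None)/("w2",0,0),("w3",0,0)/' q.py; sed -i 's/(v>200)),/(v>225)),/' q.py; python3 q.py
```

```text
w1 red [313 200  20  20 313] [322.7 209.4]
w1 yel [313 108  23  22 403] [323.9 118.6]
w2 red [309 205  26  24 464] [321.4 216.5]
w2 yel [309  92  28  28 613] [322.8 105.8]
w3 red [ 297  279   45   36 1260] [319.1 296.5]
w3 yel [ 294   69   56   55 2412] [321.8  96.1]
red [ 385.  -309.7   83.1] [0.1 0.1 0. ]
[[385.6, -305.7], [386.1, -302.3], [386.6, -298.9], [385.7, -305.2], [386.2, -301.5], [386.8, -297.8], [386.4, -301.4], [387.6, -294.5], [388.8, -287.5]]
yel [ 399.1 -231.2   83.1] [0. 0. 0.]
[[399.1, -230.7], [399.0, -230.3], [399.0, -229.9], [399.0, -231.2], [398.8, -231.2], [398.7, -231.1], [399.0, -231.6], [398.8, -231.9], [398.7, -232.2]]
```

Request:
servo_tool(
  force=80,
  rows=[
    [10,[-0.8,0,0],[0,0,0]],
    [10,[0,0,0],[0,0,0]],
    [10,[0,0,0],[0,0,0]],
    [10,[0,0,0],[0,0,0]],
    [10,[0,0,0],[0,0,0]],
    [10,[0,0,0],[0,0,0]],
  ],
)

```text
clock: 7.55
eef_pos: [386.2, -310.9, 50.4]
tcp_rot: [3.14, 0.001, 1.404]
contact_force: [-1.4, 0.3, 7.6]
opening: 0.215
```

Request:
servo_tool(
  rows=[
    [10,[0,0,-10],[0,0,0]],
    [10,[0,0,-20],[0,0,0]],
    [10,[0,0,-30],[0,0,0]],
    [10,[0,0,-35],[0,0,0]],
    [10,[0,0,0],[0,0,0]],
    [10,[0,0,0],[0,0,0]],
  ],
)

```text
clock: 8.3
eef_pos: [385.4, -310.2, 144.2]
tcp_rot: [-3.141, -0.0, 1.404]
contact_force: [-0.5, 0.1, -0.8]
opening: 0.212
```

```bash
python3 look.py w4 pin_centre bush
python3 - <<'E'
from h import *
for n,(x0,x1,y0,y1) in [("w1",(419,477,80,146)),("w2",(433,500,64,142)),("w3",(500,590,40,160))]:
    im=cv2.imread(f"pics/{n}.png"); c=dict(np.load(f"pics/{n}.npz")); hsv=cv2.cvtColor(im,cv2.COLOR_BGR2HSV).astype(int)
    h,s,v=hsv[...,0],hsv[...,1],hsv[...,2]
    M=np.zeros(h.shape,bool);M[y0:y1,x0:x1]=1
    g=M&(h>14)&(h<28)&(s>140)&(v>110)
    N,l,st,ce=cv2.connectedComponentsWithStats(g.astype(np.uint8)); i=1+np.argmax(st[1:,4]); cn,_=cv2.findContours((l==i).astype(np.uint8),cv2.RETR_CCOMP,cv2.CHAIN_APPROX_NONE)
    for k in sorted(cn,key=len)[::-1][:2]:
        P=np.array([onz(ray("wrist",p,c),44)[:2] for p in k[:,0].astype(float)])
        e=cv2.fitEllipse(P.astype(np.float32)); print(n,len(k),np.round(e[0],1),np.round(e[1],1))
E
python3 -c "
import cv2,numpy as np
a=cv2.imread('pics/w3.png')[30:170,480:620];b=cv2.imread('pics/w4.png')
o=np.zeros((400,800,3),np.uint8);o[:350,:400]=cv2.resize(b,(400,350))if 0 else 0
o=np.zeros((420,780,3),np.uint8);o[:,:420]=cv2.resize(a,(420,420),interpolation=0);o[:225,420:]=cv2.resize(b,(360,225));cv2.imwrite('pics/c.png',o)"
```

```text
8.3 [ 385.4 -310.2  144.2] [-3.141 -0.     1.404] [-0.5  0.1 -0.8] 0.21238311068402385
pin_centre 0.63 [318.4 264.5] 3319 297 339 214 308 z44 [ 375.1 -370.4   44. ]
bush box 0.69 [ 523. -247.   48.]
bush 0.68 [469.9  97.8] 4031 436 503 60 136 z44 [ 524.6 -243.6   44. ]
w1 104 [ 526.4 -243.7] [38.4 38.7]
w1 42 [ 525.6 -246.7] [15.  16.9]
w2 118 [ 526.5 -243.7] [38.6 38.7]
w2 47 [ 525.5 -246.7] [15.5 16.4]
w3 165 [ 526.5 -243.8] [38.4 38.9]
w3 68 [ 525.3 -246.5] [14.5 17. ]
```

View pics/c.png

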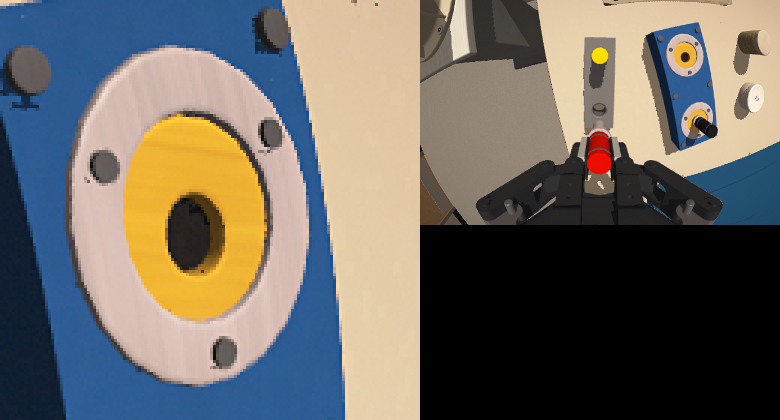

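The crop shows the hole low in the brass, roughly 3 mm towards −y. The pin is held upright in the jaws, and its slot in the rack is empty. I now measure the pin in the hand.

```bash
cat > inhand.py <<'E'
from h import *
import sys
n=sys.argv[1]; s=sense(); e=s["eef_pos"]
im=cv2.imread(f"pics/{n}.png"); c=dict(np.load(f"pics/{n}.npz")); hsv=cv2.cvtColor(im,cv2.COLOR_BGR2HSV).astype(int)
h,S,v=hsv[...,0],hsv[...,1],hsv[...,2]; m=((h<8)|(h>172))&(S>200)&(v>225)
N,l,st,ce=cv2.connectedComponentsWithStats(m.astype(np.uint8)); i=1+np.argmax(st[1:,4]); print(st[i],ce[i])
for z in(30,33,35,37): print(z,(onz(ray("wrist",ce[i],c),e[2]+z)-e).round(1))
print(e,s["tcp_rot"])
E
python3 inhand.py w4
```

```text
[ 298  272   41   37 1228] [318.24592834 290.27035831]
30 [-0.4 -1.2 30. ]
33 [-0.   0.8 33. ]
35 [ 0.2  2.1 35. ]
37 [ 0.4  3.4 37. ]
[ 385.28264174 -310.03929319  143.48692499] [-3.14010910e+00 -8.65750591e-04  1.40383212e+00]
```

Request:
servo_tool(
  rows=[
    [10,[21.3,32,0],[0,0,0]],
    [10,[21.3,32,0],[0,0,0]],
    [10,[21.3,32,0],[0,0,0]],
    [10,[21.3,32,0],[0,0,0]],
    [10,[0,0,20],[0,0,0]],
    [10,[0,0,20],[0,0,0]],
    [10,[0,0,0],[0,0,0]],
    [10,[0,0,0],[0,0,0]],
  ],
)

```text
clock: 9.55
eef_pos: [526.2, -247.8, 104.6]
tcp_rot: [-3.142, -0.0, 1.404]
contact_force: [-0.0, -0.2, -1.8]
opening: 0.215
```

```bash
python3 look.py w5; python3 inhand.py w5; python3 -c "
from h import *
a=cv2.imread('pics/w5.png')[60:340,180:460]
b=grab_frame('scene');cv2.imwrite('pics/s5.png',b)
o=np.zeros((420,800,3),np.uint8);o[:,:420]=cv2.resize(a,(420,420));o[:380,420:]=cv2.resize(b[110:300,250:440],(380,380));cv2.imwrite('pics/d.png',o)"
```

```text
9.55 [ 526.2 -247.8  104.6] [-3.142 -0.     1.404] [-0.  -0.2 -1.8] 0.2153784734373858
[320 274   7   1   7] [323. 274.]
30 [ 2.7  7.6 30. ]
33 [ 3.   9.4 33. ]
35 [ 3.2 10.6 35. ]
37 [ 3.3 11.8 37. ]
[ 526.47742025 -247.977657    104.99496483] [3.14079802e+00 2.11685533e-04 1.40361255e+00]
```

View pics/d.png

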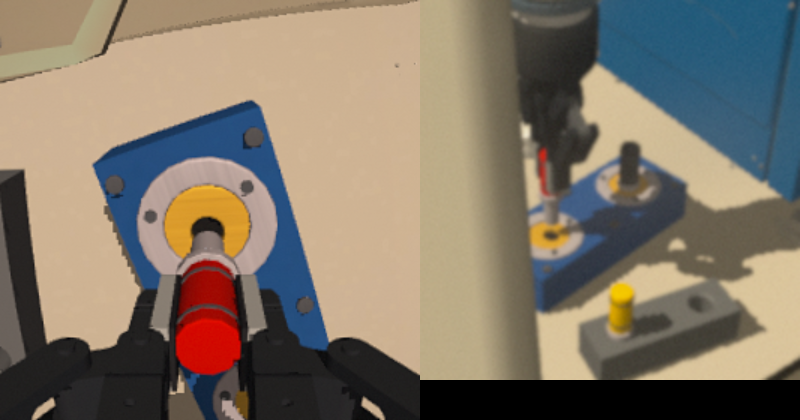

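The pin is upright over the bush, with its foot at the hole (crop 207,232). Now I lower it gently and feel for contact.

Request:
servo_tool(
  rows=[
    [10,[0.3,-0.5,5],[0,0,0]],
    [10,[0,0,5],[0,0,0]],
    [10,[0,0,3],[0,0,0]],
    [10,[0,0,0],[0,0,0]],
    [10,[0,0,0],[0,0,0]],
  ],
)

```text
clock: 10.28
eef_pos: [525.8, -247.3, 91.4]
tcp_rot: [3.141, 0.0, 1.404]
contact_force: [-0.7, 0.2, -2.6]
opening: 0.21
```

Request:
servo_tool(
  rows=[
    [10,[0,0,1],[0,0,0]],
    [10,[0,0,0],[0,0,0]],
  ],
)

```text
clock: 10.52
eef_pos: [525.7, -247.3, 90.4]
tcp_rot: [3.142, 0.0, 1.404]
contact_force: [-0.7, -0.3, -1.3]
opening: 0.211
```

Request:
servo_tool(
  rows=[
    [10,[0,0,1],[0,0,0]],
    [10,[0,0,0],[0,0,0]],
  ],
)

```text
clock: 10.78
eef_pos: [525.6, -247.3, 89.3]
tcp_rot: [-3.141, -0.0, 1.404]
contact_force: [0.3, 0.8, -1.6]
opening: 0.208
```

Request:
servo_tool(
  rows=[
    [10,[0,0,1],[0,0,0]],
    [10,[0,0,0],[0,0,0]],
  ],
)

```text
clock: 11.02
eef_pos: [525.6, -247.3, 88.3]
tcp_rot: [-3.141, -0.0, 1.404]
contact_force: [0.0, -0.5, -0.7]
opening: 0.21
```

Request:
servo_tool(
  rows=[
    [10,[0,0,1],[0,0,0]],
    [10,[0,0,0],[0,0,0]],
  ],
)

```text
clock: 11.28
eef_pos: [525.7, -247.3, 87.3]
tcp_rot: [-3.142, 0.0, 1.404]
contact_force: [0.3, -0.0, -0.8]
opening: 0.215
```

Request:
servo_tool(
  rows=[
    [10,[0,0,1],[0,0,0]],
    [10,[0,0,0],[0,0,0]],
  ],
)

```text
clock: 11.52
eef_pos: [525.7, -247.3, 86.3]
tcp_rot: [-3.142, 0.0, 1.404]
contact_force: [0.2, -0.2, -1.5]
opening: 0.212
```

Request:
servo_tool(
  rows=[
    [10,[0,0,1],[0,0,0]],
    [10,[0,0,0],[0,0,0]],
  ],
)

```text
clock: 11.78
eef_pos: [525.7, -247.3, 85.3]
tcp_rot: [-3.142, 0.0, 1.404]
contact_force: [1.7, -1.2, -0.7]
opening: 0.214
```

Request:
servo_tool(
  rows=[
    [10,[0,0,1],[0,0,0]],
    [10,[0,0,0],[0,0,0]],
  ],
)

```text
clock: 12.02
eef_pos: [525.7, -247.3, 84.4]
tcp_rot: [3.141, 0.0, 1.404]
contact_force: [-0.1, 0.5, 0.3]
opening: 0.213
```

Request:
servo_tool(
  rows=[
    [10,[0,0,1],[0,0,0]],
    [10,[0,0,0],[0,0,0]],
  ],
)

```text
clock: 12.28
eef_pos: [525.7, -247.4, 83.7]
tcp_rot: [3.141, 0.0, 1.404]
contact_force: [-1.4, 0.3, 4.0]
opening: 0.212
```

Request:
servo_tool(
  rows=[
    [10,[0,0,1],[0,0,0]],
    [10,[0,0,0],[0,0,0]],
  ],
)

```text
clock: 12.52
eef_pos: [525.7, -247.3, 82.6]
tcp_rot: [3.141, 0.0, 1.404]
contact_force: [-0.8, 0.4, 5.5]
opening: 0.212
```

Force appeared about 4 mm below face height and then levelled off, which matches the plug. I press on in small steps and watch that it stays on the plateau.

Request:
servo_tool(
  rows=[
    [10,[0,0,1],[0,0,0]],
    [10,[0,0,1],[0,0,0]],
    [10,[0,0,0],[0,0,0]],
  ],
)

```text
clock: 12.9
eef_pos: [525.7, -247.4, 80.5]
tcp_rot: [3.141, 0.0, 1.404]
contact_force: [-1.0, -0.1, 4.9]
opening: 0.212
```

Request:
servo_tool(
  rows=[
    [10,[0,0,1],[0,0,0]],
    [10,[0,0,1],[0,0,0]],
    [10,[0,0,0],[0,0,0]],
  ],
)

```text
clock: 13.28
eef_pos: [525.8, -247.3, 78.5]
tcp_rot: [3.141, 0.0, 1.404]
contact_force: [-0.3, 0.7, 3.8]
opening: 0.212
```

Request:
servo_tool(
  rows=[
    [10,[0,0,1],[0,0,0]],
    [10,[0,0,1],[0,0,0]],
    [10,[0,0,0],[0,0,0]],
  ],
)

```text
clock: 13.65
eef_pos: [525.8, -247.3, 76.5]
tcp_rot: [3.141, 0.0, 1.404]
contact_force: [-1.6, 0.3, 3.8]
opening: 0.211
```

Request:
servo_tool(
  rows=[
    [10,[0,0,2],[0,0,0]],
    [10,[0,0,2],[0,0,0]],
    [10,[0,0,2],[0,0,0]],
    [10,[0,0,0],[0,0,0]],
  ],
)

```text
clock: 14.15
eef_pos: [525.7, -247.3, 70.3]
tcp_rot: [3.141, 0.0, 1.404]
contact_force: [-0.5, 0.8, 1.9]
opening: 0.211
```

Request:
servo_tool(
  rows=[
    [10,[0,0,2],[0,0,0]],
    [10,[0,0,2],[0,0,0]],
    [10,[0,0,2],[0,0,0]],
    [10,[0,0,0],[0,0,0]],
  ],
)

```text
clock: 14.65
eef_pos: [525.7, -247.3, 64.3]
tcp_rot: [3.141, 0.0, 1.404]
contact_force: [0.0, 0.4, 2.8]
opening: 0.213
```

Request:
servo_tool(
  rows=[
    [10,[0,0,1],[0,0,0]],
    [10,[0,0,1],[0,0,0]],
    [10,[0,0,1],[0,0,0]],
    [10,[0,0,0],[0,0,0]],
  ],
)

```text
clock: 15.15
eef_pos: [525.7, -247.3, 61.4]
tcp_rot: [3.141, 0.0, 1.404]
contact_force: [-0.8, 1.1, 4.5]
opening: 0.215
```

Request:
servo_tool(
  rows=[
    [10,[0,0,1],[0,0,0]],
    [10,[0,0,0],[0,0,0]],
  ],
)

```text
clock: 15.4
eef_pos: [525.7, -247.3, 60.4]
tcp_rot: [3.141, 0.0, 1.404]
contact_force: [0.3, -0.2, 4.5]
opening: 0.212
```

Request:
servo_tool(
  rows=[
    [10,[0,0,1],[0,0,0]],
    [10,[0,0,0],[0,0,0]],
  ],
)

```text
clock: 15.65
eef_pos: [525.7, -247.3, 59.4]
tcp_rot: [3.141, 0.0, 1.404]
contact_force: [-0.4, -0.4, 3.8]
opening: 0.211
```

Request:
servo_tool(
  rows=[
    [10,[0,0,0.7],[0,0,0]],
    [10,[0,0,0],[0,0,0]],
  ],
)

```text
clock: 15.9
eef_pos: [525.7, -247.3, 58.7]
tcp_rot: [3.141, 0.0, 1.404]
contact_force: [-0.3, 0.2, 4.3]
opening: 0.212
```

Request:
servo_tool(
  rows=[
    [10,[0,0,0.7],[0,0,0]],
    [10,[0,0,0],[0,0,0]],
  ],
)

```text
clock: 16.15
eef_pos: [525.8, -247.3, 58.4]
tcp_rot: [3.141, 0.0, 1.404]
contact_force: [-2.4, 0.5, 10.9]
opening: 0.21
```

Request:
servo_tool(
  rows=[
    [10,[0,0,0.7],[0,0,0]],
    [10,[0,0,0],[0,0,0]],
  ],
)

```text
clock: 16.4
eef_pos: [525.8, -247.4, 58.4]
tcp_rot: [3.141, 0.0, 1.404]
contact_force: [-3.9, 1.1, 17.4]
opening: 0.213
```

There is a hard stop at z 58.4, 26 mm below the plug contact as expected, at about 17 N. The collar is home. Release, then rise straight up.

Request:
servo_tool(
  rows=[
    [50,[0,0,0],[0,0,0]],
    [50,[0,0,0],[0,0,0]],
    [50,[0,0,0],[0,0,0]],
    [50,[0,0,0],[0,0,0]],
  ],
)

```text
clock: 16.9
eef_pos: [525.6, -247.3, 57.0]
tcp_rot: [-3.141, -0.0, 1.404]
contact_force: [-0.3, 0.6, -0.6]
opening: 0.587
```

```bash
python3 look.py w6 locating_pin; python3 inhand.py w6
```

```text
16.9 [ 525.6 -247.3   57. ] [-3.141 -0.     1.404] [-0.3  0.6 -0.6] 0.5869903690924013
locating_pin box 0.93 [ 525. -239.   87.]
locating_pin 0.8 [318.3 269.1] 3465 295 342 225 311 z44 [ 522.8 -262.1   44. ]
[321 276   8   2   8] [324.5   276.125]
30 [ 3.3  6.2 30. ]
33 [ 3.6  8.  33. ]
35 [ 3.7  9.2 35. ]
37 [ 3.9 10.5 37. ]
[ 525.65091109 -247.28360632   57.19310078] [-3.14151636e+00 -3.44022575e-05  1.40382293e+00]
```

View pics/w6.png

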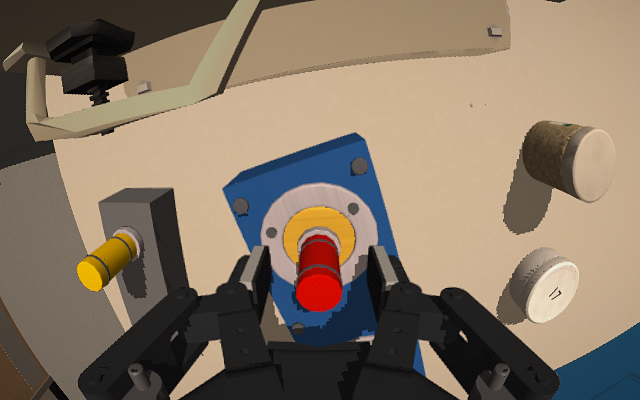

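The fingers are open and clear, and the pin stands upright with its collar on the brass. The yellow pin, jar and tin have not moved. I retreat straight up and check its height from there.

Request:
servo_tool(
  rows=[
    [50,[0,0,-15],[0,0,0]],
    [50,[0,0,-30],[0,0,0]],
    [50,[0,0,-30],[0,0,0]],
    [50,[0,0,-40],[0,0,0]],
    [50,[0,0,0],[0,0,0]],
    [50,[0,0,0],[0,0,0]],
  ],
)

```text
clock: 17.8
eef_pos: [525.5, -247.2, 172.7]
tcp_rot: [3.141, 0.0, 1.404]
contact_force: [-0.4, 0.1, -0.2]
opening: 0.583
```

```bash
python3 look.py w7 locating_pin spare_centre jar tin
python3 - <<'E'
from h import *
R=[]
for n in("w6","w7"):
    im=cv2.imread(f"pics/{n}.png"); c=dict(np.load(f"pics/{n}.npz")); hsv=cv2.cvtColor(im,cv2.COLOR_BGR2HSV).astype(int)
    h,s,v=hsv[...,0],hsv[...,1],hsv[...,2]; m0=((h<8)|(h>172))&(s>200)
    vm=v[m0].max(); m=m0&(v>vm-25)
    m=cv2.morphologyEx(m.astype(np.uint8),cv2.MORPH_OPEN,np.ones((5,5)))
    N,l,st,ce=cv2.connectedComponentsWithStats(m); i=1+np.argmax(st[1:,4]); print(n,vm,st[i],ce[i].round(1)); R.append(ray("wrist",ce[i],c))
print(tri(R))
im=cv2.imread("pics/w7.png");s=grab_frame("scene")
cv2.imwrite("pics/e.png",np.hstack([cv2.resize(im[60:340,180:460],(400,400)),cv2.resize(s[110:300,250:440],(400,400))]))
E
```

```text
17.8 [ 525.5 -247.2  172.7] [3.141 0.    1.404] [-0.4  0.1 -0.2] 0.5833888630311954
locating_pin box 0.71 [ 529. -242.   93.]
locating_pin 0.59 [318.3 197.1] 926 305 331 178 217 z44 [ 524.2 -254.    44. ]
locating_pin 0.46 [493.1 136.9] 2718 460 524 112 165 z44 [ 702.8 -221.4   44. ]
spare_centre box 0.73 [ 404. -230.   78.]
spare_centre 0.61 [181.5 200.7] 832 162 201 182 219 z44 [ 390.9 -235.    44. ]
jar box 0.7 [ 694. -219.   63.]
jar 0.78 [492.9 137. ] 2712 460 524 112 165 z44 [ 702.6 -221.6   44. ]
jar 0.47 [318.7 181.1] 2952 283 354 151 219 z44 [ 527.1 -239.2   44. ]
tin box 0.83 [ 702. -331.   33.]
tin 0.88 [487.3 234. ] 2283 461 514 207 262 z44 [ 695.4 -324.4   44. ]
tin 0.62 [492.9 136.9] 2743 460 524 112 165 z44 [ 702.6 -221.4   44. ]
w6 231 [ 298  275   43   36 1224] [318.7 292.3]
w7 231 [307 195  24  22 420] [318.5 205.3]
(array([ 525.62189175, -246.38517006,   90.91830148]), [np.float64(0.003205635614077658), np.float64(0.0032056356139625306)])
```

View pics/e.png

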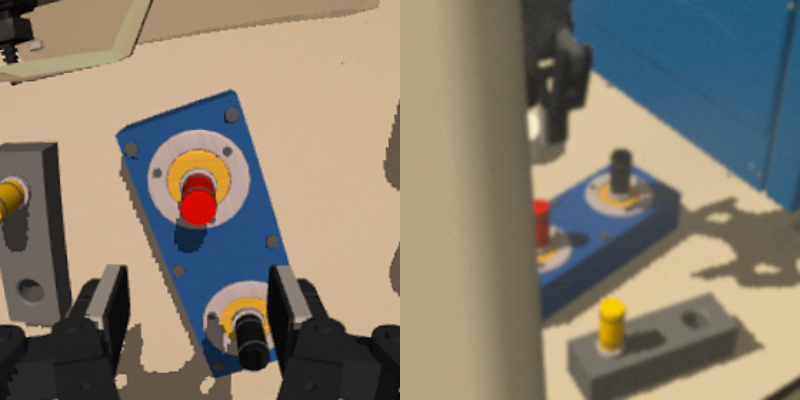

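The head top triangulates to z ≈ 91 mm (92 expected when fully seated). The pin is upright and the gripper clear, so I hand in.

```bash
python3 -c "
from rig import *
print(sign_off())"
```

```text
the job is handed in; nothing more can be done
None
```

The red-headed pin is fitted in the empty brass bush, upright and released. I handed the job in at about 18 s on the robot's clock.

- **Feeling for the hole:** I lowered the foot gently over the spot measured in the camera images. It entered the hole first time without touching the face.
- **Pressing in:** The dust plug resisted as a steady 2 to 6 N on the force reading. The pin came to a hard stop 26 mm below first plug contact, which is where the collar should seat. The highest force I read while pressing was 17.4 N; readings came only at the end of each move.
- **Last checks:** From two wrist-camera heights the head top came out at (525.6, −246.4, 90.9) mm. Fully seated would be 92 mm, so that agrees within the calibration error. The gripper is open and well above the pin.
- **Other items:** The yellow pin is still in the rack and was not touched. The jar and tin are where they were, within the networks' scatter.
- **Disagreements:** The networks also reported the jar as a second, low-confidence "locating pin" and "tin", and the new pin as a "jar". I dismissed these against the pictures. One of my own checks of the pin in the hand failed because its colour threshold was too strict, and I did not use it.

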